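Load a gemstone holder through the scanner's dust flap

ROBOT

A 6-joint arm with a two-finger parallel gripper is mounted at the origin on the work surface. World frame = base frame: x ahead of the robot, y to its left, z up, the work surface at z = 0. Lengths are in mm, angles in degrees, forces in N, time in s.
With the tool pointing down it reaches from about 300 to 750 mm from the base axis. Payload 8.5 kg.
Tool frame: the origin (TCP) lies between the finger pads; the fingertips stand arm.finger_overhang ahead of it and the grasp point (between the pads) lies 11 mm behind it (arm.finger_overhang is the distance from the TCP to the fingertips, in mm); z points along the fingers, y is the line along which they close (so a half turn about z gives the same grasp; the last joint's range is limited). The gripper opens to 88 mm and grips with 3 to 60 N. Pads are 18 mm wide; open, the fingers measure 123 mm over their backs; the gripper's body (75 mm by 187 mm) begins 45 mm behind the grasp point.
Start: joints at [-78.398, 21.807, 74.336, -0, 83.858, -12.336], TCP at [223.155, -502.675, 246.748] pointing down, gripper open.
Joint ranges: [-178.18, 178.18], [-50.72, 133.34], [12.68, 142.11], [-81.47, 261.47], [9.98, 163.14], [-165.26, 165.26]. Speed limits (degrees/s): [136.94, 136.94, 180, 180, 180, 180].

INTERFACE

Orientations are given as a 3x3 rotation matrix whose columns are the frame's x, y, z axes.
In Python, from workcell import arm gives the robot as it stands. Calls block until the motion is done:
- arm.move_pose(position, orientation): joint-space move of the TCP to a pose.
- arm.move_l(position, frame=None, feed=150, contact_N=None): straight line of the TCP; frame=None keeps the orientation; feed is the mean speed in mm/s. With contact_N (N) it stops when the force on the tool has changed by that much, and returns True; else False.
- arm.move_j(angles): joint-space move.
- arm.move_gripper(opening, grasp_force=None): finger opening in mm; grasp_force is the grip in N (None keeps the last); returns when the fingers have stopped.
- arm.dwell(seconds).
- arm.ik(position, orientation): joint angles nearest the present ones, or None.
- arm.get_obs(): the state.
- arm.read_camera(name): name is "scene" or "top" or "wrist"; returns (picture, depth): 384x512x3 uint8, red, green, blue; 384x512 float32, mm along the optical axis (not along the pixel's ray), 0 where there is no reading.
- arm.get_calibration(name): a dict with "vfov" (degrees; the focal length in pixels is half the picture's height over the tangent of half this angle, whatever the lens; pixels are square), "cx", "cy" (the principal point, pixels), "dist" ([k1, k2, p1, p2, k3] as OpenCV has them; the pictures are not rectified), "R" (3x3) and "t" (3): a world point X has camera coordinates R X + t; the wrist camera has in their place "mount" (4x4, takes a point from camera to tool coordinates, whose origin is the TCP and whose axes are the flange's). Camera axes: x right, y down, z forward; pixel columns grow to the right and rows downward; lengths in mm; the calibration is good to about 2 mm. A picture is of the moment at which its call begins: read the wrist's pose just before it. get_calibration takes no time and is no camera call.
A pose or a line that the arm cannot do raises arm.Unreachable and nothing moves.
- arm.job_done(): hands the job in; it is judged then, once.
The state is a dict: "time_s": time; "joint_positions": joint angles; "joint_vel": joint speeds; "tau": joint torques, N m; "position": TCP position; "tool_rot": TCP orientation; "contact_force": force on the tool from outside, world axes, zero at the start; "ft_torque": the same for the moment, N m; "width": finger opening in mm; "grasp_force": force on a finger pad.
Only numpy, scipy, OpenCV 4.12 (cv2) and the standard library are available. Lean on these libraries where they do the work, as an engineer would, in place of code of your own. Each camera call takes 0.05 s, during which the arm holds its last target. There are 200 camera calls.

TASK

Take the stone holder with the blue grip out of the rack and push it, stone first, down through the sprung dust flap in the top of the white scanner until its steel flange lies flat on the scanner's top, then let go. Lower it gently by the grip without dropping it in, and leave the red holder hanging in the rack.

Things in the scene. Friction and masses are not known exactly. Their poses are not given: they have to be found in the camera images.
- blue_holder: Stone holder with BLUE grip, 0.38 kg, z up its axis. Origin: centre of the underside of its steel flange (60 mm dia, 6 mm thick). Above: blue grip, 24 mm dia, 40 mm tall, top 46 mm above the origin. Below: brass shank 18 mm dia ending in a blue stone 16 mm wide, tip 72 mm below the origin. Hangs upright by its flange in a rack hole; like holders with red and grey grips hang beside it.
- red_holder: Stone holder with RED grip, to be left: same shape and origin as the blue one, hanging in the same aluminium rack (fixed, plate 80 x 270 mm, top 100 mm above the table, three 26 mm square holes in one row, 85 mm apart; which holder hangs in which hole varies). The line from red to blue is the direction of the row.
- port (a point): Centre of the square 36 x 36 mm mouth in the flat top of the white scanner (fixed, 180 x 230 mm, top 110 mm above the table, 100 mm deep inside), at the top's height; z up, x and y along the mouth's sides. The holder is home when its origin is at this point. Black surround, nothing stands up near it.
- flap (a joint): Orange sprung flap (39 x 40 x 3 mm) closing the mouth from inside, hinged along the mouth's +x side (port frame), opening downward. 0 rad is shut, 1.5 rad hangs nearly straight down. About 1 N at its middle starts it; it springs shut by itself. With a holder home it leans on the shank at 0.9 to 1.4 rad.
Mind the look-alikes: they are no part of the job. What is shaped like the red_holder but orange is not meant.

How it is judged (in metres and radians):
On the way:
1. the blue holder, still held in the fingers, pushes the flap open with its stone (value of joint flap above 0.25 rad and contact force between the fingers and blue_holder above 1 N and horizontal distance between blue_holder and port below 0.02 m and z of blue_holder in the frame of port below 0.06 m), for 0.1 s.
At the end, for the whole second after the job is handed in: The blue holder stands in the scanner's mouth, its origin within 14 mm of the mouth's centre and within 4 mm of the top's height, tilted less than 0.1 rad, at rest, holding the flap open by more than 0.75 rad; the red holder is within 25 mm of where it hung and upright within 10 degrees (horizontal distance between blue_holder and port below 0.014 m and z of blue_holder in the frame of port between -0.004 and 0.004 m and angle between blue_holder's own z axis and vertical below 0.1 rad and value of joint flap above 0.75 rad and linear speed of blue_holder below 0.02 m/s and distance of red_holder from where it was at the start of the episode below 0.025 m and angle between red_holder's own z axis and vertical below 0.17 rad); the robot touches nothing.
It fails at once if the blue holder is dropped or slammed into the mouth (faster than 0.4 m/s) (horizontal distance between blue_holder and port below 0.025 m and z of blue_holder in the frame of port below 0.07 m and linear speed of blue_holder above 0.4 m/s).
It fails at once if the red holder is taken from its hole or knocked over (distance of red_holder from where it was at the start of the episode above 0.03 m or angle between red_holder's own z axis and vertical above 0.35 rad).
It also fails if it takes over 37 s, if anything falls off the work surface, if the arm or the gripper's body presses on something with over 40 N, if the wrist force passes 120 N, or if a joint passes its speed limit or range.

## Working session

There is one attempt and no reset: what is moved stays moved. The work goes in short steps, each a Python script; the robot and the scene stay as the last script left them, time stands still between calls to the robot, and variables do not carry over. Pictures are saved under pics/ and viewed, at most 10 in all, crops included, and the job is handed in when it is done.

```bash
ls; mkdir -p pics
cat > h.py <<'E'
import numpy as np, cv2
from workcell import arm
def K(c):
    f=192/np.tan(np.radians(c["vfov"])/2)
    return np.array([[f,0,c["cx"]],[0,f,c["cy"]],[0,0,1]]),np.array(c["dist"],float)
def extr(name,obs=None):
    c=arm.get_calibration(name)
    if name=="wrist":
        T=np.eye(4);T[:3,:3]=obs["tool_rot"];T[:3,3]=obs["position"]
        W=T@np.array(c["mount"]);R=W[:3,:3].T;return c,R,-R@W[:3,3]
    return c,np.array(c["R"]),np.array(c["t"])
def ray(name,uv,z,obs=None):
    c,R,t=extr(name,obs);k,d=K(c)
    p=cv2.undistortPoints(np.array(uv,float).reshape(-1,1,2),k,d).reshape(-1,2)
    D=np.c_[p,np.ones(len(p))]@R; o=-R.T@t
    return o+D*((z-o[2])/D[:,2])[:,None]
def cloud(name,depth,obs=None):
    c,R,t=extr(name,obs);k,d=K(c);h,w=depth.shape
    v,u=np.mgrid[:h,:w]
    p=cv2.undistortPoints(np.stack([u,v],-1).reshape(-1,1,2).astype(float),k,d).reshape(h,w,2)
    P=np.dstack([p,np.ones((h,w))])*depth[...,None]
    return (P-t)@R
def save(n,im): cv2.imwrite(f"pics/{n}.png",im[...,::-1])
E
python3 - <<'E'
from h import *
ims=[]
for n in("scene","top"):
    p,d=arm.read_camera(n);np.savez(f"{n}.npz",p=p,d=d);save(n,p)
    c,R,t=extr(n);print(n,-R.T@t,c["vfov"],c["dist"],(d>0).mean())
print(arm.finger_overhang,arm.get_obs()["time_s"])
E
```

```text
pics
scene [768.8245674  418.42403757 885.97245596] 53.524735606217696 [-0.12077851  0.          0.          0.          0.        ] 0.9960174560546875
top [407.48100687  -6.58396903 884.81019526] 55.55390706065113 [-0.01128965  0.          0.          0.          0.        ] 0.9961395263671875
8.0 0.1
```

View pics/scene.png

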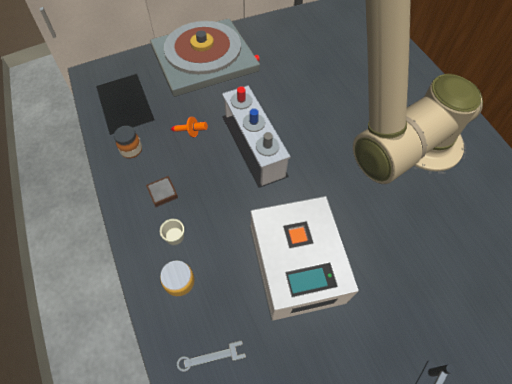

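View pics/top.png

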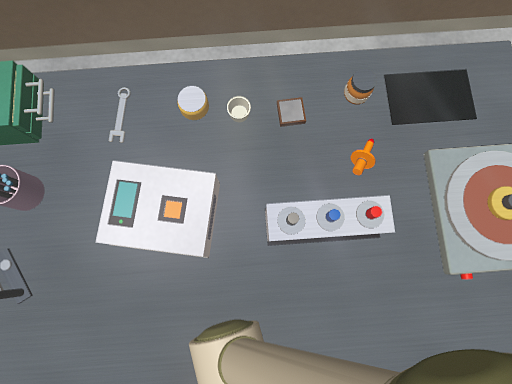

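The scene view shows these candidates:

| Item | Scene pixel | Top pixel |
|---|---|---|
| Blue grip | (254,117) | (333,215) |
| Red grip | (241,94) | (374,212) |
| Grey grip | (267,142) | (292,219) |
| Orange look-alike, lying down | (193,127) | (363,157) |
| Flap in the white scanner | (298,235) | (173,209) |

I choose the blue grip in the middle hole of the rack. The blue can and the turntable are not relevant. Next I measure, with one close crop to check the choice.

Run:
```python
from h import *
for n,boxes in(("scene",dict(blue=(235,100,275,135),red=(225,80,252,106),flap=(270,210,325,260))),("top",dict(blue=(310,195,355,240),red=(355,195,395,230),flap=(145,180,205,235)))):
    z=np.load(n+".npz");p,d=z["p"],z["d"];P=cloud(n,d);hsv=cv2.cvtColor(p,cv2.COLOR_RGB2HSV).astype(int);H,S,V=hsv[...,0],hsv[...,1],hsv[...,2]
    for k,(a,b,c,e) in boxes.items():
        m=np.zeros(H.shape,bool);m[b:e,a:c]=1
        q=m&(S>120)&((abs(H-112)<15) if k=="blue" else (H<8)|(H>172) if k=="red" else (H>4)&(H<22))
        X=P[q];print(n,k,q.sum(),"z pct",np.percentile(X[:,2],[5,50,90]).round(1))
        if k!="flap":
            t=q&(P[...,2]>np.percentile(X[:,2],90)-5);Y=P[t];print("  top face",t.sum(),((Y.min(0)+Y.max(0))/2).round(1),Y.mean(0).round(1),np.ptp(Y,axis=0).round(1))
            v,u=np.nonzero(t);print("  ray@146",ray(n,[[u.mean(),v.mean()]],146).round(1))
        else:
            for nm,mm,zz in(("flap",q,107),("surround",m&(V<90),110)):
                cs,_=cv2.findContours(mm.astype(np.uint8),cv2.RETR_EXTERNAL,cv2.CHAIN_APPROX_NONE);cc=max(cs,key=cv2.contourArea)
                W=ray(n,cc.reshape(-1,2),zz)[:,:2].astype(np.float32);print("  ",nm,cv2.minAreaRect(W),"zmed",np.median(P[mm][:,2]))
    if n=="top":
        m=(S<40)&(V>170)&(P[...,2]>100)&(P[...,2]<120);m[:,250:]=0
        W=P[m][:,:2].astype(np.float32);print("scanner",cv2.minAreaRect(W),np.median(P[m][:,2]))
        r=np.zeros_like(m);r[190:245,260:400]=1;m=r&(P[...,2]>92)&(P[...,2]<115);print("rack",cv2.minAreaRect(P[m][:,:2].astype(np.float32)),np.median(P[m][:,2]))
a=np.load("scene.npz")["p"][75:265,160:340];b=np.load("top.npz")["p"][135:260,80:400]
save("crop",np.vstack([cv2.resize(a[:85],(640,302),interpolation=2),cv2.resize(b,(640,250),interpolation=2)]))
```

```text
scene blue 103 z pct [117.5 141.9 147.3]
  top face 49 [627.  113.4 514.3] [ 507.1 -156.2  176.3] [283.6 610.1 743.4]
  ray@146 [[ 495.9 -180.   146. ]]
scene red 107 z pct [111.6 139.2 146.9]
  top face 49 [626.8  69.5 514.1] [ 501.4 -252.2  160.7] [284.1 697.8 743.7]
  ray@146 [[ 496.2 -265.1  146. ]]
scene flap 224 z pct [ 98.9 101.4 104.6]
   flap ((535.731201171875, 154.51463317871094), (33.60137939453125, 35.67412185668945), 78.59086608886719) zmed 101.4164851943324
   surround ((535.2587280273438, 153.70687866210938), (52.274417877197266, 52.63200759887695), 78.50768280029297) zmed 110.57401811111325
top blue 102 z pct [143.4 147.2 149. ]
  top face 96 [456.4 -99.2 514.5] [ 493.6 -179.4  154.9] [ 97.8 185.3 740.7]
  ray@146 [[ 494.6 -181.6  146. ]]
top red 153 z pct [120.1 146.5 148.7]
  top face 102 [ 494.1 -267.3  147.1] [ 494.3 -267.   147.4] [22.8 22.2  6. ]
  ray@146 [[ 494.5 -267.5  146. ]]
top flap 249 z pct [100.7 102.8 104.5]
   flap ((534.6672973632812, 155.0787353515625), (33.73870849609375, 34.398502349853516), 78.69776153564453) zmed 102.76757503690008Traceback (most recent call last):
  File "<stdin>", line 13, in <module>
ValueError: max() iterable argument is empty
```

Both views agree within about 1–2 mm. Blue is at (495,-181) with its top near 146. Red is 85.5 mm from it along the row, against 85 expected. The port is at (535,154) with z 110. I'll hover over blue for the close check with the wrist camera.

Run:
```python
from h import *
o=arm.get_obs();print(np.array(o["tool_rot"]).round(2).tolist())
for s in(1,-1):
    y=np.array([s,0,0.]);z=np.array([0,0,-1.]);R=np.c_[np.cross(y,z),y,z]
    for p in([495,-181,290],[535,154,290]): print(s,arm.ik(p,R))
sol=[]
y=np.array([1,0,0.]);R1=np.c_[np.cross(y,z),y,z];R2=np.c_[np.cross(-y,z),-y,z]
q=[arm.ik([495,-181,290],R) for R in(R1,R2)]
R=min(zip(q,(R1,R2)),key=lambda t:1e9 if t[0] is None else abs(t[0][5]))[1]
np.save("R.npy",R)
arm.move_pose([495,-181,290],R)
o=arm.get_obs();p,d=arm.read_camera("wrist");save("w1",p)
P=cloud("wrist",d,o);hsv=cv2.cvtColor(p,cv2.COLOR_RGB2HSV).astype(int)
np.savez("w1.npz",p=p,d=d)
for k,q in(("blue",abs(hsv[...,0]-112)<15),("red",(hsv[...,0]<4)|(hsv[...,0]>174))):
    t=(q&(hsv[...,1]>120)&(P[...,2]>141)&(P[...,2]<155)).astype(np.uint8)
    n,l,s,c=cv2.connectedComponentsWithStats(t)
    if n<2: print(k,"none");continue
    i=1+s[1:,4].argmax();print(k,s[i],c[i],ray("wrist",[c[i]],146,o).round(1),P[l==i].mean(0).round(1))
print(arm.get_obs()["time_s"])
```

```text
[[0.91, 0.41, -0.0], [0.41, -0.91, 0.0], [0.0, -0.0, -1.0]]
1 [-3.29668832e+01  1.78761621e+01  7.31385135e+01 -2.54444375e-14
  8.89853244e+01 -3.29668832e+01]
1 [ 3.87422664e+00  2.09877255e+01  6.84403529e+01 -2.54444375e-14
  9.05719217e+01  3.87422664e+00]
-1 [-3.29668832e+01  1.78761621e+01  7.31385135e+01 -2.54444375e-14
  8.89853244e+01  1.47033117e+02]
-1 None
blue [248 169  22  22 380] [258.74210526 179.45263158] [[ 493.5 -181.9  146. ]] [ 493.5 -182.   145.7]
red [249 243  20  19 301] [258.68106312 251.90365449] [[ 493.3 -266.8  146. ]] [ 493.3 -267.2  145.4]
1.7083
```

View pics/w1.png

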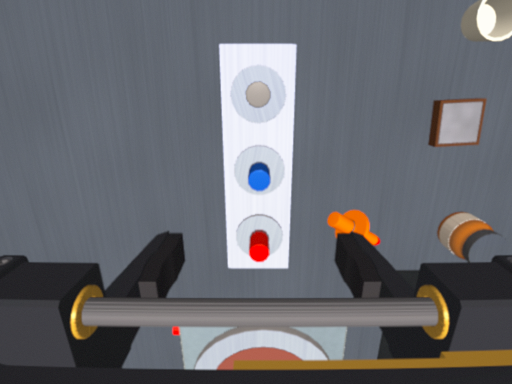

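The wrist view shows the blue grip at (259,179), in the middle hole between grey (258,94) and red (259,246). The orange look-alike lies at (352,225), well outside the path. I'll grasp across the row, lift clear of the grey holder and carry it over the port.

Run:
```python
from h import *
def st(t):
    o=arm.get_obs();print(t,round(o["time_s"],2),np.round(o["position"],1),"w",round(o["width"],1),"g",round(o["grasp_force"],1),"F",np.round(o["contact_force"],1));return o
x,y=494.2,-181.6
arm.move_l([x,y,165],feed=150);arm.move_l([x,y,120],feed=80);st("down")
arm.move_gripper(15,35);o=st("grip")
if 20<o["width"]<28:
    arm.move_l([x,y,145],feed=40);arm.move_l([x,y,262],feed=120);st("lift")
    arm.move_l([535,154,262],feed=200);arm.dwell(.3);o=st("over")
    for n in("wrist","scene"):
        p,d=arm.read_camera(n);np.savez(n+"2.npz",p=p,d=d)
        save(n+"2",p)
    a,b=[np.load(n+"2.npz")["p"] for n in("wrist","scene")]
    save("both",np.hstack([cv2.resize(a,(400,300)),cv2.resize(b[130:330,200:440],(360,300))]))
```

```text
down 3.4 [ 494.4 -181.7  120.4] w 87.9 g 0.0 F [-0.  -0.3 -0. ]
grip 4.4 [ 494.2 -181.6  120. ] w 23.0 g 35.0 F [-1.   0.2 -0.8]
lift 6.3 [ 493.9 -181.5  261.2] w 23.1 g 35.0 F [ 0.4  0.  -4. ]
over 8.44 [535.  153.7 262. ] w 22.8 g 35.0 F [-0.3  0.9 -3.7]
```

View pics/both.png

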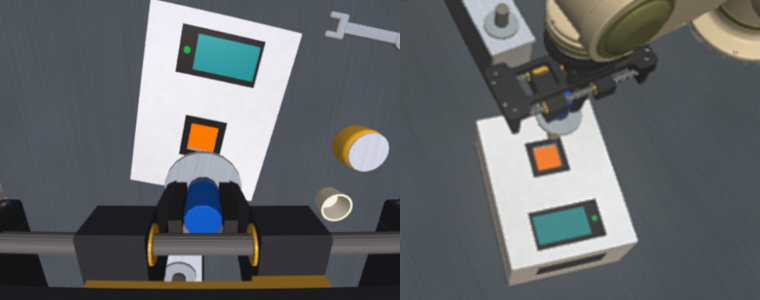

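Blue is held: it weighs 3.7 N and the width reads 23. The flap is seen at about (202,137) in the left half of the picture, just ahead of the flange. Now I check the flange tilt, the holder centre and the port from the wrist.

Run:
```python
from h import *
o=arm.get_obs();z=np.load("wrist2.npz");p,d=z["p"],z["d"];P=cloud("wrist",d,o)
hsv=cv2.cvtColor(p,cv2.COLOR_RGB2HSV).astype(int);S,V=hsv[...,1],hsv[...,2]
m=(S<60)&(V>90)&(abs(P[...,2]-248)<8)&(np.hypot(P[...,0]-535,P[...,1]-154)<36);X=P[m]
A=np.c_[X[:,:2]-[535,154],np.ones(len(X))];c=np.linalg.lstsq(A,X[:,2],rcond=None)[0];print("flange n,slope,z",m.sum(),c.round(3),X.min(0).round(1),X.max(0).round(1))
b=(abs(hsv[...,0]-112)<15)&(S>120)&(P[...,2]>283);b[:, :200]=0
print("grip top",b.sum(),P[b].mean(0).round(1) if b.any() else 0)
q=np.zeros(m.shape,bool);q[130:215,215:310]=1
for nm,mm,zz in(("surr",q&(V<90)&(abs(P[...,2]-110)<6),110),("flap",q&(S>150)&(hsv[...,0]<22)&(P[...,2]>90)&(P[...,2]<115),103)):
    cs,_=cv2.findContours(mm.astype(np.uint8),0,1);W=np.vstack(cs).reshape(-1,2);W=ray("wrist",W,zz,o)[:,:2]
    # port axes: ex along hinge unknown sign
    th=np.radians(-11.4);E=np.c_[[np.cos(th),np.sin(th)],[-np.sin(th),np.cos(th)]]
    L=(W-[535,154])@E;print(nm,mm.sum(),"local min/max",L.min(0).round(1),L.max(0).round(1))
```

```text
flange n,slope,z 2896 [-2.00000e-03 -4.40000e-02  2.48394e+02] [505.6 154.1 242. ] [564.5 182.2 255.9]
grip top 1756 [534.6 156.3 288.8]
surr 1027 local min/max [-28.1 -27.3] [25.9 26.4]
flap 1084 local min/max [-20.1 -18.3] [17.2 17.2]
```

Run:
```python
from h import *
def st(t):
    o=arm.get_obs();print(t,round(o["time_s"],2),np.round(o["position"],1),"w",round(o["width"],1),"g",round(o["grasp_force"],1),"F",np.round(o["contact_force"],1));return o
x,y=534.4,153.7
arm.move_l([x,y,210],feed=100);st("pre")
for zz in(190,170,150,136):
    h=arm.move_l([x,y,zz],feed=35,contact_N=15);o=st((zz,h))
    if h: break
else:
    h=arm.move_l([x,y,126],feed=12,contact_N=6);st(("seat",h))
p,d=arm.read_camera("scene");save("s3",cv2.resize(p[150:330,220:460],(720,540)))
```

```text
pre 9.21 [534.7 153.7 210.6] w 22.7 g 35.0 F [ 0.5  0.4 -2.4]
(190, False) 9.93 [534.4 153.7 190.1] w 23.0 g 35.0 F [-0.5  0.3 -3. ]
(170, False) 10.66 [534.2 153.7 169.9] w 22.8 g 35.0 F [ 0.2  0.4 -3.7]
(150, False) 11.38 [534.3 153.7 149.9] w 22.7 g 35.0 F [-1.  -0.1 -4.6]
(136, False) 11.93 [534.2 153.7 135.8] w 22.7 g 35.0 F [-1.6 -1.1 -4.2]
('seat', True) 12.5 [534.4 153.7 130. ] w 23.0 g 35.0 F [-0.5 -0.2  5.6]
```

View pics/s3.png

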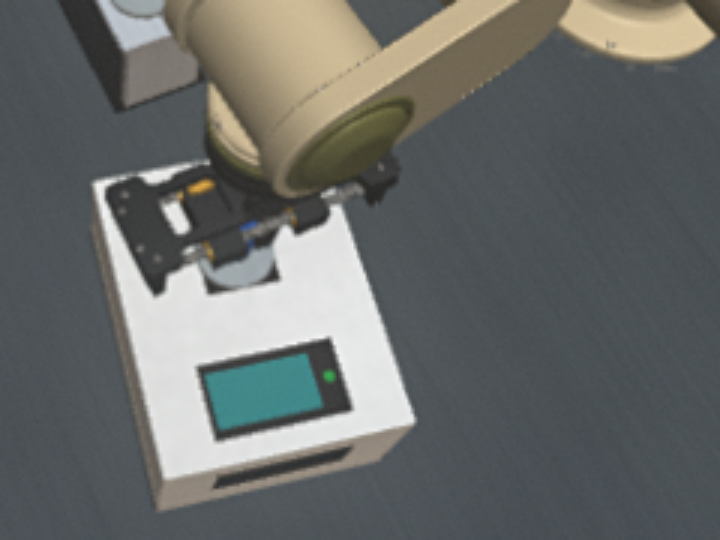

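The picture shows the flange on the scanner at about (240,265), over the black surround. Contact came at TCP z 130, exactly the expected height. I'll press lightly to flatten the flange, release, retreat and check.

Run:
```python
from h import *
def st(t):
    o=arm.get_obs();print(t,round(o["time_s"],2),np.round(o["position"],1),"w",round(o["width"],1),"F",np.round(o["contact_force"],1));return o
arm.move_l([534.4,153.7,128.5],feed=10,contact_N=8);st("press")
arm.move_gripper(23,5);arm.move_gripper(80);st("open")
arm.move_l([534.4,153.7,200],feed=80)
arm.move_l([534.4,153.7,290],feed=150);arm.dwell(.3);o=st("up")
p,d=arm.read_camera("wrist");save("w4",p);P=cloud("wrist",d,o)
hsv=cv2.cvtColor(p,cv2.COLOR_RGB2HSV).astype(int);S,V=hsv[...,1],hsv[...,2]
r=np.hypot(P[...,0]-534,P[...,1]-154)
m=(abs(P[...,2]-116)<2.5)&(r<38)&(V>90)&(S<70);X=P[m]
A=np.c_[X[:,:2]-[534,154],np.ones(len(X))];print("flange",m.sum(),np.linalg.lstsq(A,X[:,2],rcond=None)[0].round(3),X.min(0).round(1),X.max(0).round(1))
b=(abs(hsv[...,0]-112)<15)&(S>120)&(P[...,2]>151)&(r<40);v,u=np.nonzero(b);print("grip top",b.sum(),ray("wrist",[[u.mean(),v.mean()]],156,o).round(1),np.median(P[b][:,2]))
```

```text
press 12.8 [534.5 153.7 129.9] w 23.0 F [-6.1 -0.8 12. ]
open 13.95 [534.4 153.7 128.5] w 79.9 F [ 0.2 -0.3  0.5]
up 16.04 [534.3 153.7 289.5] w 79.9 F [-0.3  0.1 -0.4]
flange 1516 [-1.00000e-03 -2.00000e-03  1.15902e+02] [504.2 121.9 113.6] [563.4 181.7 118.1]
grip top 406 [[533.9 153.4 156. ]] 155.81668086373958
```

View pics/w4.png

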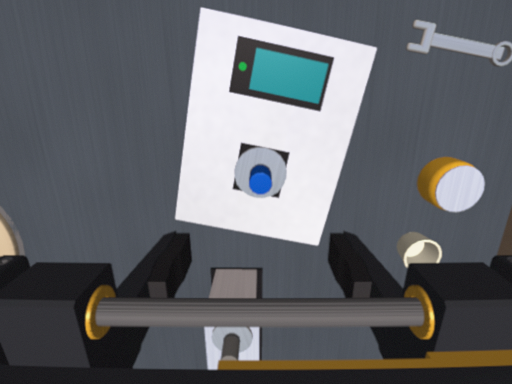

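The blue holder stands centred over the black surround at (261,172). Its flange is flat at z 115.9, its top is at 155.8, and the gripper is clear. The red holder was never touched, so I'm handing in.

```bash
python3 -c "
from workcell import arm
print(arm.job_done())"
```

```text
the job is handed in; nothing more can be done
None
```

The blue holder stands flat and centred in the scanner's mouth, released with the gripper clear, and the job was handed in at about 16 s; the red holder was never approached (not re-imaged after the grasp), and no verdict came back.

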